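# Ready the bobbin winder

### The job

Get the bobbin winder ready for its next run: put the empty orange bobbin on the upright spindle, resting fully down on the platter, and slide the speed slider so that the white line on its grip is in line with the orange marker beside the track. Leave the blue bobbin standing where it is.

Things in the scene. Friction and masses are not known exactly. Their poses are not given: they have to be found in the camera images.
- winder: Bobbin winder, a flat blue machine fixed to the bench, 220 mm (its x) by 260 mm (its y), top face 45 mm above the bench. Origin: centre of its underside; x, y level, z up. The slider track runs along its y at its x = +60 mm on a dark panel; the spindle stands at its x = -45 mm, y = +20 mm.
- fader (a joint): Speed slider of the winder, in m: 0 at the end of the track towards the winder's -y, 0.16 at the end towards its +y (the grip's centre is always at the winder's y = joint value - 0.08). Slides with about 2 N of friction and stays where it is left.
- fader_top (a point): Centre of the top of the slider's grip, 83 mm above the bench. The grip is a red upright block, 30 mm (winder x) by 22 mm (winder y, along the track), 36 mm high, from 2 mm above the winder's top face, with a white line across the middle of its top and down its sides.
- mark_orange: Orange marker tab fixed on the winder's top on the +x side of the track, 22 mm (winder x) by 8 mm (winder y) by 4 mm high; origin: centre of its underside, 31 mm from the track's centre line; axes as the winder's. The slider is set when the grip's white line has the same position along the winder's y as this origin. A white tab like it marks another setting.
- bobbin_orange: Empty orange bobbin, loose, standing upright on the bench: two flanges 56 mm across and 8 mm thick, core 36 mm across, 52 mm high overall, through bore 24 mm, 70 g or so. Origin: centre of its underside, z along the bore. Both ends are alike.
- bobbin_mid (a point): Middle of the orange bobbin, on its axis, 26 mm above its underside.
- spindle_foot (a point): Foot of the steel spindle, on its axis at the platter's top face, 51 mm above the bench. The spindle is 15 mm across, stands 58 mm above the platter, its top 8 mm tapering to 6 mm across. The platter is 72 mm across.
- bobbin_blue: Blue bobbin of the same shape, standing on the bench, to be left alone. Origin: centre of its underside.
There are look-alikes about, which are no part of the job. Of the things like the bobbin_orange, leave any that is purple or yellow; of the rest the smaller one is meant.

How it is judged:
By the outcome, as a careful person would: the job done as asked, in the order asked, and still so for the second after the job is handed in, with the robot touching nothing.
It also fails if it takes over 54 s, if anything falls off the work surface, if the arm or the gripper's body presses on something with over 40 N, if the wrist force passes 120 N, or if a joint passes its speed limit or range.

### The arm

A 7-joint arm with a two-finger parallel gripper is mounted at the origin on the work surface. World frame = base frame: x ahead of the robot, y to its left, z up, the work surface at z = 0. Lengths are in mm, angles in rad, forces in N, time in s.
With the tool pointing down it reaches from about 400 to 875 mm from the base axis. Payload 4.4 kg.
Tool frame: the origin (TCP) lies between the finger pads; the fingertips stand 17 mm ahead of it and the grasp point (between the pads) lies 2 mm behind it; z points along the fingers, y is the line along which they close (so a half turn about z gives the same grasp; the last joint's range is limited). The gripper opens to 85 mm and grips with 20 to 120 N. Pads are 22 mm wide; open, the fingers measure 114 mm over their backs; the gripper's body (76 mm by 85 mm) begins 54 mm behind the grasp point. The pads swing forward as they close: fully open they stand 13 mm farther back than shut.
Start: joints at [-1.208, 0.628, 0.038, 1.517, -0.027, 0.996, -0.02], TCP at [270.236, 591.177, 248.313] pointing down, gripper open.
Joint ranges: [-3.06, 3.06], [-0.37, 2.12], [-1.25, 1.32], [0.18, 2.47], [-1.1, 4.24], [0.23, 1.98], [-2.94, 2.94]. Speed limits (rad/s): [2.57, 2.57, 3.14, 3.14, 3.14, 3.14, 3.14].

### API

Orientations are given as [roll, pitch, yaw] about the fixed x, y, z axes, in that order (R = Rz(yaw) Ry(pitch) Rx(roll)).
In Python, from cell import sensors, get_image, ctrl gives the robot as it stands.
- The arm moves only by the tool send_rows, never from a script. Its argument "series" is a list of rows, each a list of 3 entries, a list of its own where there are three numbers: the finger opening in mm, from 0 to 85.4, then the shift along the world's x, y, z in units of 60 mm (1.0 is 60 mm), then the turn, a rotation vector about the world's x, y, z in units of 5 degrees (1.0 is 5 degrees). A call has 1 to 8 rows; each row shifts and turns the commanded pose from where the row before left it; what a row does not reach is not made up. A row lasts 1/8 s, in which the tool goes at most 62.5 mm and 10.7 degrees, less where a joint would pass 70% of its speed; a pose out of reach is approached as far as the arm can. A call is refused whole if a number of a shift passes 1 or a number of a turn 1, either way. A call with a gripper value outside its range is refused whole. The fingers move at their own pace and stop on an object; the grip force is fixed at half the most. Time passes only in rows, so rows that do not move let the fingers close. It gives the time, the measured TCP pose, the force, the opening and the grip force at its end, in the units of the state.
- sensors.read_state(): the state, without advancing time (a new reading comes with each control period).
- get_image(name): name is "scene" or "top"; returns a dict with "img" (420x560x3 uint8, red, green, blue), "depth" (420x560 float32, mm along the optical axis (not along the pixel's ray), 0 where there is no reading), "vfov" (degrees; the focal length in pixels is half the picture's height over the tangent of half this angle, whatever the lens; pixels are square), "cx", "cy" (the principal point, pixels), "world_to_cam" (4x4, takes a point from world to camera coordinates). Camera axes: x right, y down, z forward; pixel columns grow to the right and rows downward; lengths in mm; the calibration is good to about 2 mm. A picture is of the moment at which its call begins.
- ctrl.finish_job(): hands the job in; it is judged then, once.
The state is a dict: "clock": time; "qpos": joint angles; "qd": joint speeds; "tau": joint torques, N m; "eef_pos": TCP position; "tool_rot": TCP orientation; "force": force on the tool from outside, world axes, zero at the start; "torque": the same for the moment, N m; "width": finger opening in mm; "gripper_force": force on a finger pad.
Only numpy, scipy, OpenCV 4.12 (cv2) and the standard library are available. Lean on these libraries where they do the work, as an engineer would, in place of code of your own. Each camera call takes 0.05 s, during which the arm holds its last target. There are 200 camera calls.

## Working session

There is one attempt and no reset: what is moved stays moved. The work goes in short steps, Python scripts to look and compute and a tool call to move; the robot and the scene stay as the last step left them, time stands still between calls to the robot, and variables do not carry over. Pictures are saved under pics/ and viewed, at most 10 in all, crops included, and the job is handed in when it is done.

Besides the shell and the picture viewer there is one more tool, called after "Call:" by a JSON object that holds its "api" and its "payload", one argument or row to a line. send_rows: Moves the arm, as the interface text tells. Its arguments: {"type":"object","properties":{"series":{"type":"array"}},"required":["series"]}

```bash
mkdir -p pics; cat > h.py <<'E'
import numpy as np, cv2
from cell import sensors, get_image, ctrl
def grab(n):
    d=get_image(n); return d
def pts(d):
    h,w=d["depth"].shape; f=h/2/np.tan(np.radians(d["vfov"])/2)
    v,u=np.mgrid[:h,:w]; z=d["depth"].astype(float)
    P=np.stack([(u-d["cx"])/f*z,(v-d["cy"])/f*z,z,np.ones_like(z)],-1)
    W=P@np.linalg.inv(np.array(d["world_to_cam"])).T
    W[z<=0]=np.nan
    return W[...,:3]
def save(d,n,box=None,s=1):
    im=d["img"][...,::-1]
    if box: im=im[box[1]:box[3],box[0]:box[2]]
    cv2.imwrite("pics/"+n,cv2.resize(im,None,fx=s,fy=s,interpolation=cv2.INTER_CUBIC))
E
python3 - <<'E'
from h import *
for n in("scene","top"):
    d=grab(n); save(d,n+"0.png",s=1.4); np.savez(n+"0.npz",W=pts(d),img=d["img"])
    print(n,d["vfov"],d["cx"],d["cy"],np.round(np.linalg.inv(np.array(d["world_to_cam"])),3).tolist())
s=sensors.read_state(); print(s)
E
```

```text
scene 53.34649811194225 276.93269003786855 205.5377152768217 [[0.294, 0.781, -0.551, 1043.194], [0.956, -0.238, 0.172, -175.828], [0.003, -0.577, -0.817, 823.705], [0.0, 0.0, 0.0, 1.0]]
top 49.891539062997246 281.5954594733118 211.5739244167307 [[0.002, -0.988, 0.156, 353.41], [-1.0, -0.003, -0.007, 1.97], [0.007, -0.156, -0.988, 1187.906], [0.0, 0.0, 0.0, 1.0]]
{'clock': 0.1, 'qpos': array([-1.20779436,  0.62927275,  0.03843873,  1.51824088, -0.02699551,
        0.99631312, -0.02000457]), 'qd': array([ 0.00051015, -0.00273503,  0.00159883, -0.00075852,  0.00165115,
       -0.00074153, -0.00052215]), 'tau': array([ 3.00958236e-03, -5.64529824e+01,  1.23021327e+00, -1.93973190e+01,
        1.11978542e-02,  5.50001540e-03, -1.33996016e-05]), 'eef_pos': array([270.01009278, 590.69045376, 247.47720004]), 'tool_rot': array([-3.13987640e+00,  1.80887349e-05,  2.71279406e+00]), 'force': array([-0.25248183,  0.23195158, -0.6173833 ]), 'torque': array([ 0.02716764, -0.0210172 , -0.02010569]), 'gripper_force': 0.0, 'width': 85.48183910416388}
```

View pics/scene0.png

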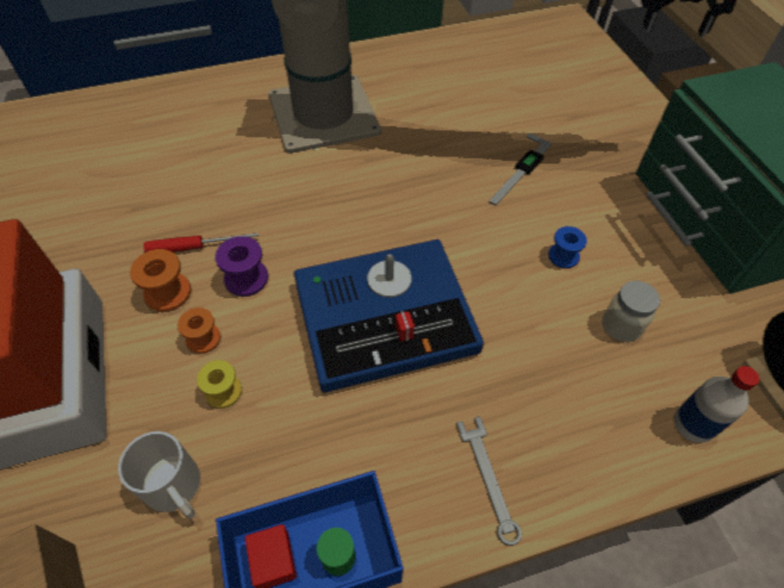

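View pics/top0.png

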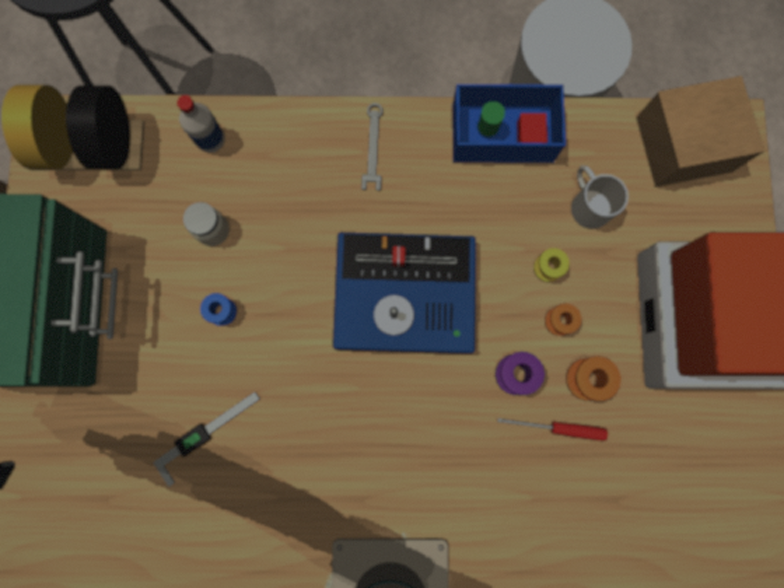

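The target is the small orange bobbin at top view (565,320) and scene view (200,328). The spindle is at top (393,313), the red grip at (399,256), the orange tab at (384,242) and the white tab at (428,243). Next I'll measure these.

```bash
python3 - <<'E'
from h import *
for n,bb,wb in(("scene",(120,205,165,258),(200,165,350,285)),("top",(380,210,425,245),(230,160,350,255))):
    D=np.load(n+"0.npz"); W=D["W"]; hsv=cv2.cvtColor(D["img"],cv2.COLOR_RGB2HSV).astype(int)
    H,S,V=hsv[...,0],hsv[...,1],hsv[...,2]
    def sel(b,m):
        k=np.zeros(H.shape,bool); k[b[1]:b[3],b[0]:b[2]]=1; return W[k&m&np.isfinite(W[...,2])]
    o=sel(bb,(H<16)&(S>170)); t=o[o[:,2]>46]
    (c,r)=cv2.minEnclosingCircle(t[:,:2].astype(np.float32))
    print(n,"bobbin top",len(t),c,r,np.median(t[:,2]),"mean",t.mean(0))
    # winder top
    w=sel(wb,np.ones_like(H,bool)); w=w[(w[:,2]>40)&(w[:,2]<50)]
    rc=cv2.minAreaRect(w[:,:2].astype(np.float32)); print(" winder",rc,np.median(w[:,2]))
    s=sel(wb,np.ones_like(H,bool)); s=s[s[:,2]>85]; print(" spindle",len(s),s.mean(0),s.max(0))
    p=sel(wb,(S<50)&(V>130)); p=p[(p[:,2]>48)&(p[:,2]<55)]; print(" platter/white",len(p),cv2.minEnclosingCircle(p[:,:2].astype(np.float32)))
    tb=sel(wb,(H>=5)&(H<20)&(S>140)&(V>90)); print(" orange tab",len(tb),tb.mean(0),np.ptp(tb,axis=0))
    g=sel(wb,((H<5)|(H>172))&(S>130)); gt=g[g[:,2]>79]; print(" grip",len(gt),cv2.minAreaRect(gt[:,:2].astype(np.float32)),gt[:,2].mean())
E
```

```text
scene bobbin top 368 (497.3959045410156, -317.9305419921875) 27.80799674987793 50.91979252783665 mean [ 498.83216637 -317.41910678   50.87623331]
 winder ((546.2318115234375, -26.888031005859375), (259.3348083496094, 220.5662841796875), 88.5448989868164) 44.82943362819742
 spindle 56 [509.02590664  -6.79438796  99.09527308] [ 6.13151414e+02 -1.65782718e-01  1.09760823e+02]
 platter/white 443 ((560.065185546875, -24.745454788208008), 94.54946899414062)
 orange tab 38 [637.91203063  12.63726181  48.27696519] [21.11310629  8.86118855  9.40894406]
 grip 101 ((607.2924194335938, -13.804615020751953), (21.73736572265625, 29.075193405151367), 87.40718841552734) 82.07393731343788
top bobbin top 160 (493.7309875488281, -314.522705078125) 26.022201538085938 51.09734951524126 mean [ 494.03754279 -317.98662379   51.1723383 ]
 winder ((544.7714233398438, -25.084884643554688), (259.2769775390625, 219.21395874023438), 88.48477935791016) 44.63081682730808
 spindle 43 [527.12884766  -6.01130408  98.40164457] [618.31508472   3.11921092 110.52804025]
 platter/white 376 ((553.8900146484375, -25.2498779296875), 90.3221664428711)
 orange tab 23 [635.90844822  13.80673888  48.47869407] [19.66031109  5.31180823  9.13437187]
 grip 59 ((605.0657958984375, -11.596175193786621), (20.111438751220703, 29.153160095214844), 89.88775634765625) 82.1967685287087
```

Call:
{"api": "send_rows", "payload": {
  "series": [
    [85, [0.4, -0.9, 0], [0, 0, 0.6]],
    [85, [0.4, -0.9, 0], [0, 0, 0.6]],
    [85, [0.4, -0.9, 0], [0, 0, 0.6]],
    [85, [0.4, -0.9, 0], [0, 0, 0.6]],
    [85, [0.4, -0.9, 0], [0, 0, 0.6]],
    [85, [0.4, -0.9, 0], [0, 0, 0.6]],
    [85, [0.4, -0.9, 0], [0, 0, 0.6]],
    [85, [0.4, -0.9, 0], [0, 0, 0.6]]
  ]
}}

```text
clock: 1.1
eef_pos: [462.7, 157.4, 248.2]
tool_rot: [3.142, -0.0, 3.134]
force: [0.4, -0.2, 0.8]
width: 84.7
gripper_force: 0.0
```

Call:
{"api": "send_rows", "payload": {
  "series": [
    [85, [0.07, -0.95, 0], [0, 0, 0]],
    [85, [0.07, -0.95, 0], [0, 0, 0]],
    [85, [0.07, -0.95, 0], [0, 0, 0]],
    [85, [0.07, -0.95, 0], [0, 0, 0]],
    [85, [0.07, -0.95, 0], [0, 0, 0]],
    [85, [0.07, -0.95, 0], [0, 0, 0]],
    [85, [0.07, -0.95, 0], [0, 0, 0]],
    [85, [0, 0, 0], [0, 0, 0]]
  ]
}}

```text
clock: 2.1
eef_pos: [490.4, -245.8, 247.9]
tool_rot: [-3.139, -0.001, 3.123]
force: [-0.9, 0.2, 0.5]
width: 85.1
gripper_force: 0.0
```

Call:
{"api": "send_rows", "payload": {
  "series": [
    [85, [0.05, -0.6, 0], [0, 0, 0]],
    [85, [0.04, -0.6, 0], [0, 0, 0]],
    [85, [0, 0, -0.8], [0, 0, 0]],
    [85, [0, 0, -0.8], [0, 0, 0]],
    [85, [0, 0, -0.6], [0, 0, 0]],
    [85, [0, 0, 0], [0, 0, 0]]
  ]
}}

```text
clock: 2.85
eef_pos: [495.2, -309.4, 113.7]
tool_rot: [3.138, -0.006, 3.133]
force: [0.6, -0.1, 0.5]
width: 85.0
gripper_force: 0.0
```

```bash
python3 - <<'E'
from h import *
a=grab("scene");b=grab("top")
A=cv2.resize(a["img"][180:300,80:230],None,fx=2.6,fy=2.6);B=cv2.resize(b["img"][160:280,340:490],None,fx=2.6,fy=2.6)
cv2.imwrite("pics/c1.png",np.hstack([A,B])[...,::-1])
s=sensors.read_state();print(s["eef_pos"],s["tool_rot"])
E
```

```text
[ 497.64837459 -311.39046354  117.02384433] [3.14157119e+00 5.16030461e-04 3.13237968e+00]
```

View pics/c1.png

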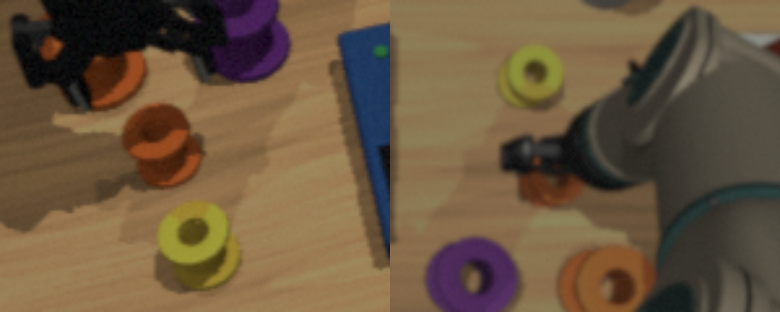

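The fingers straddle the area above the small bobbin. In the scene crop the tips are at (80,105) and (205,78). I'll check the alignment by projecting the TCP and the bobbin.

```bash
cat >> h.py <<'E'
def proj(d,p):
    h=420; f=h/2/np.tan(np.radians(d["vfov"])/2); q=np.array(d["world_to_cam"])@np.r_[p,1]
    return np.round([q[0]/q[2]*f+d["cx"],q[1]/q[2]*f+d["cy"]],1)
E
python3 - <<'E'
from h import *
for n,o in(("scene",(80,180)),("top",(340,160))):
    d=grab(n)
    for p in([497.6,-311.4,117],[497.6,-270,110],[497.6,-353,110],[496,-317.5,52],[496,-317.5,0]):print(n,p,(proj(d,p)-o)*2.6+([390,0] if n=="top" else 0))
E
```

```text
scene [497.6, -311.4, 117] [140.14  84.24]
scene [497.6, -270, 110] [195.26  76.7 ]
scene [497.6, -353, 110] [ 88.66 101.92]
scene [496, -317.5, 52] [153.92 128.18]
scene [496, -317.5, 0] [169.78 159.9 ]
top [497.6, -311.4, 117] [569.92 162.24]
top [497.6, -270, 110] [523.12 163.28]
top [497.6, -353, 110] [612.3  163.28]
top [496, -317.5, 52] [557.18 172.64]
top [496, -317.5, 0] [543.14 179.14]
```

Call:
{"api": "send_rows", "payload": {
  "series": [
    [85, [-0.02, -0.09, -0.4], [0, 0, 0]],
    [85, [0, 0, -0.5], [0, 0, 0]],
    [85, [0, 0, -0.4], [0, 0, 0]],
    [85, [0, 0, 0], [0, 0, 0]],
    [85, [0, 0, 0], [0, 0, 0]]
  ]
}}

```text
clock: 3.68
eef_pos: [496.9, -317.9, 40.0]
tool_rot: [-3.14, 0.002, 3.132]
force: [0.4, -0.1, 1.1]
width: 84.7
gripper_force: 0.0
```

Call:
{"api": "send_rows", "payload": {
  "series": [
    [45, [0, 0, 0], [0, 0, 0]],
    [45, [0, 0, 0], [0, 0, 0]],
    [45, [0, 0, 0], [0, 0, 0]],
    [45, [0, 0, 0], [0, 0, 0]],
    [45, [0, 0, 0], [0, 0, 0]],
    [45, [0, 0, 0], [0, 0, 0]]
  ]
}}

```text
clock: 4.42
eef_pos: [496.5, -317.6, 40.2]
tool_rot: [-3.141, 0.002, 3.131]
force: [-1.7, 1.4, 9.5]
width: 54.2
gripper_force: 60.9
```

Call:
{"api": "send_rows", "payload": {
  "series": [
    [45, [0, 0, 0.3], [0, 0, 0]],
    [45, [0, 0, 0.6], [0, 0, 0]],
    [45, [0, 0, 0.7], [0, 0, 0]],
    [45, [0, 0, 0.6], [0, 0, 0]],
    [45, [0, 0.3, 0], [0, 0, 0]],
    [45, [0, 0.6, 0], [0, 0, 0]],
    [45, [0, 0.7, 0], [0, 0, 0]],
    [45, [0, 0.7, 0], [0, 0, 0]]
  ]
}}

```text
clock: 5.42
eef_pos: [494.9, -176.8, 169.8]
tool_rot: [3.14, -0.002, 3.132]
force: [0.7, 0.2, -0.9]
width: 54.1
gripper_force: 63.2
```

Call:
{"api": "send_rows", "payload": {
  "series": [
    [45, [0.01, 0.7, 0], [0, 0, 0]],
    [45, [0.02, 0.7, 0], [0, 0, 0]],
    [45, [0.02, 0.7, 0], [0, 0, 0]],
    [45, [0.02, 0.4, 0], [0, 0, 0]],
    [45, [0, 0.2, 0], [0, 0, 0]],
    [45, [0, 0.1, 0], [0, 0, 0]],
    [45, [0, 0, 0], [0, 0, 0]],
    [45, [0, 0, 0], [0, 0, 0]]
  ]
}}

```text
clock: 6.42
eef_pos: [500.0, -12.4, 170.3]
tool_rot: [-3.141, -0.0, 3.13]
force: [0.2, 0.3, -0.9]
width: 53.8
gripper_force: 63.2
```

```bash
python3 - <<'E'
from h import *
a=grab("scene");b=grab("top")
np.savez("g.npz",Wa=pts(a),a=a["img"],Wb=pts(b),b=b["img"])
A=cv2.resize(a["img"][140:270,200:350],None,fx=2.6,fy=2.6);B=cv2.resize(b["img"][140:270,210:360],None,fx=2.6,fy=2.6)
cv2.imwrite("pics/c2.png",np.hstack([A,B])[...,::-1])
s=sensors.read_state();p=s["eef_pos"];print(p,s["tool_rot"],s["force"],s["width"])
for d,o,k in((a,(200,140),0),(b,(210,140),390)):
    for q in([501,-4.8,109],[501,-4.8,51],p+[0,0,-40],p+[0,0,12]):print(q,(proj(d,q)-o)*2.6+[k,0])
E
```

```text
[500.0081937  -12.24661709 170.29332086] [-3.14122677e+00 -7.17518677e-05  3.12993954e+00] [-0.0669929   0.0852038  -1.00161506] 53.94159443117648
[501, -4.8, 109] [202.02 108.68]
[501, -4.8, 51] [201.76 149.76]
[500.0081937  -12.24661709 130.29332086] [193.18  93.6 ]
[500.0081937  -12.24661709 182.29332086] [193.18  51.48]
[501, -4.8, 109] [575.38 210.86]
[501, -4.8, 51] [574.86 218.92]
[500.0081937  -12.24661709 130.29332086] [583.7  208.78]
[500.0081937  -12.24661709 182.29332086] [584.48 200.46]
```

View pics/c2.png

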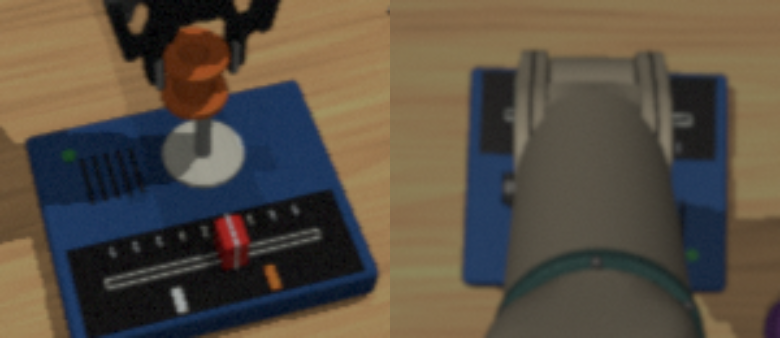

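The scene crop shows the bobbin held upright, with its lower flange at (195,100) just above the spindle at (203,140). The top view is blocked by the arm. I'll fit both axes in the scene camera.

```bash
python3 - <<'E'
from h import *
from scipy.optimize import least_squares
def fit(P,r,c0):
    f=lambda c:np.hypot(P[:,0]-c[0],P[:,1]-c[1])-r
    s=least_squares(f,c0,loss="soft_l1",f_scale=1.); return np.round(s.x,1),round(np.sqrt(np.median(s.fun**2)),2),len(P)
G=np.load("g.npz");W=G["Wa"];h=cv2.cvtColor(G["a"],cv2.COLOR_RGB2HSV)
k=np.zeros(W.shape[:2],bool);k[145:190,255:295]=1
o=W[k&(h[...,0]<17)&(h[...,1]>140)&np.isfinite(W[...,2])]
print(np.round(np.histogram(o[:,2],np.arange(115,200,4)),0))
z0=np.percentile(o[:,2],2);z1=np.percentile(o[:,2],98);print("z",z0,z1)
side=o[(o[:,2]<z0+7)];print("low flange",fit(side,28,[500,-12]))
core=o[(o[:,2]>z0+14)&(o[:,2]<z1-14)];print("core",fit(core,18,[500,-12]))
top=o[o[:,2]>z1-5];print("top",fit(o[(o[:,2]>z1-8)&(o[:,2]<z1-2)],28,[500,-12]),top.mean(0),cv2.minEnclosingCircle(top[:,:2].astype(np.float32)))
for n in("scene","top"):
    W=np.load(n+"0.npz")["W"];P=W[np.isfinite(W[...,2])]
    P=P[np.hypot(P[:,0]-501,P[:,1]+5)<25]
    s=P[(P[:,2]>60)&(P[:,2]<101)];print(n,"spindle",fit(s,7.5,[501,-5]),s.mean(0))
    t=P[P[:,2]>103];print(" tip",t.mean(0),len(t))
    I=np.load(n+"0.npz")["img"].astype(int);Q=W[(I.min(-1)>85)&(W[...,2]>48)&(W[...,2]<55)&(np.hypot(W[...,0]-501,W[...,1]+5)<45)]
    print(" platter",cv2.minAreaRect(Q[:,:2].astype(np.float32)),len(Q))
E
```

```text
Traceback (most recent call last):
ValueError: setting an array element with a sequence. The requested array has an inhomogeneous shape after 1 dimensions. The detected shape was (2,) + inhomogeneous part.
```

```bash
cat > fit.py <<'E'
from h import *
from scipy.optimize import least_squares
def fit(P,r,c0):
    f=lambda c:np.hypot(P[:,0]-c[0],P[:,1]-c[1])-r
    s=least_squares(f,c0,loss="soft_l1",f_scale=1.); return np.round(s.x,1),round(np.sqrt(np.median(s.fun**2)),2),len(P)
E
python3 - <<'E'
from fit import *
G=np.load("g.npz");W=G["Wa"];h=cv2.cvtColor(G["a"],cv2.COLOR_RGB2HSV)
k=np.zeros(W.shape[:2],bool);k[145:190,255:295]=1
o=W[k&(h[...,0]<17)&(h[...,1]>140)&np.isfinite(W[...,2])]
print(np.histogram(o[:,2],np.arange(115,200,4))[0])
z0=np.percentile(o[:,2],2);z1=np.percentile(o[:,2],98);print("z",z0,z1)
side=o[(o[:,2]<z0+7)];print("low flange",fit(side,28,[500,-12]))
core=o[(o[:,2]>z0+14)&(o[:,2]<z1-14)];print("core",fit(core,18,[500,-12]))
top=o[o[:,2]>z1-5];print("top",fit(o[(o[:,2]>z1-8)&(o[:,2]<z1-2)],28,[500,-12]),top.mean(0),cv2.minEnclosingCircle(top[:,:2].astype(np.float32)))
for n in("scene","top"):
    W=np.load(n+"0.npz")["W"];P=W[np.isfinite(W[...,2])]
    P=P[np.hypot(P[:,0]-501,P[:,1]+5)<25]
    s=P[(P[:,2]>60)&(P[:,2]<101)];print(n,"spindle",fit(s,7.5,[501,-5]),s.mean(0))
    t=P[P[:,2]>103];print(" tip",t.mean(0),len(t))
    I=np.load(n+"0.npz")["img"].astype(int);Q=W[(I.min(-1)>85)&(W[...,2]>48)&(W[...,2]<55)&(np.hypot(W[...,0]-501,W[...,1]+5)<45)]
    print(" platter",cv2.minAreaRect(Q[:,:2].astype(np.float32)),len(Q))
E
```

```text
[  0   0   0   0  20 158  35  24  18  22  24  25  13  14  19  56 297  35
   4   0   0]
z 2.954198899402422 188.70393954080234
low flange (array([348. ,  47.3]), np.float64(8.27), 17)
core (array([503.4, -13.5]), np.float64(3.65), 372)
top (array([496.2, -15.9]), np.float64(6.89), 256) [510.19349707 -11.49931873 202.22835027] ((509.2926025390625, -12.938660621643066), 32.34505081176758)
scene spindle (array([500.6,  -5.8]), np.float64(0.7), 68) [506.80639995  -6.95365975  80.90671957]
 tip [503.70157714  -5.73866946 106.57945559] 21
 platter ((501.8180847167969, -6.089000701904297), (70.34033966064453, 67.42472839355469), 65.39958190917969) 509
top spindle (array([501. ,  -4.2]), np.float64(0.25), 15) [496.17126554  -2.95306447  86.93120212]
 tip [499.54815295  -3.87077517 106.75991159] 18
 platter ((500.5479431152344, -3.2046432495117188), (68.73548126220703, 69.60657501220703), 89.82843017578125) 497
```

```bash
python3 - <<'E'
from fit import *
G=np.load("g.npz");W=G["Wa"];h=cv2.cvtColor(G["a"],cv2.COLOR_RGB2HSV)
k=np.zeros(W.shape[:2],bool);k[145:190,255:295]=1
o=W[k&(h[...,0]<17)&(h[...,1]>140)&(W[...,2]>120)&(W[...,2]<190)&(W[...,0]<560)]
z1=np.median(o[o[:,2]>178][:,2]);print("top",z1)
for a,b,r in((-52,-46,28),(-42,-14,18),(-7,-2,28)):
    print(a,fit(o[(o[:,2]>z1+a)&(o[:,2]<z1+b)],r,[500,-12]))
t=o[abs(o[:,2]-z1)<3];print(cv2.minAreaRect(t[:,:2].astype(np.float32)),cv2.fitEllipse(cv2.convexHull(t[:,:2].astype(np.float32))))
E
```

```text
top 181.35890268369462
-52 (array([498.2, -13.1]), np.float64(0.63), 23)
-42 (array([499.5, -12.9]), np.float64(1.26), 160)
-7 (array([499.3, -13.4]), np.float64(1.32), 67)
((502.2899475097656, -11.202163696289062), (48.80451202392578, 56.165733337402344), 44.540283203125) ((501.11248779296875, -11.639263153076172), (50.99396896362305, 57.5730094909668), 54.397186279296875)
```

Call:
{"api": "send_rows", "payload": {
  "series": [
    [45, [0.02, 0.12, 0], [0, 0, 0]],
    [45, [0, 0, 0], [0, 0, 0]],
    [45, [0, 0, -0.2], [0, 0, 0]],
    [45, [0, 0, -0.2], [0, 0, 0]],
    [45, [0, 0, -0.15], [0, 0, 0]],
    [45, [0, 0, -0.1], [0, 0, 0]],
    [45, [0, 0, 0], [0, 0, 0]],
    [45, [0, 0, 0], [0, 0, 0]]
  ]
}}

```text
clock: 7.52
eef_pos: [501.4, -4.1, 131.5]
tool_rot: [3.142, 0.0, 3.132]
force: [-0.2, -0.5, -0.6]
width: 53.9
gripper_force: 63.2
```

Call:
{"api": "send_rows", "payload": {
  "series": [
    [45, [0, 0, -0.15], [0, 0, 0]],
    [45, [0, 0, -0.15], [0, 0, 0]],
    [45, [0, 0, -0.15], [0, 0, 0]],
    [45, [0, 0, -0.1], [0, 0, 0]],
    [45, [0, 0, -0.07], [0, 0, 0]],
    [45, [0, 0, 0], [0, 0, 0]],
    [45, [0, 0, 0], [0, 0, 0]]
  ]
}}

```text
clock: 8.4
eef_pos: [501.4, -4.0, 94.3]
tool_rot: [3.142, 0.0, 3.132]
force: [-0.3, 0.6, -1.2]
width: 54.1
gripper_force: 63.2
```

Call:
{"api": "send_rows", "payload": {
  "series": [
    [45, [0, 0, -0.02], [0, 0, 0]],
    [45, [0, 0, 0], [0, 0, 0]],
    [45, [0, 0, 0], [0, 0, 0]]
  ]
}}

```text
clock: 8.78
eef_pos: [501.3, -4.0, 93.0]
tool_rot: [3.142, 0.0, 3.132]
force: [0.4, 0.3, -0.9]
width: 53.7
gripper_force: 63.2
```

Call:
{"api": "send_rows", "payload": {
  "series": [
    [45, [0, 0, -0.02], [0, 0, 0]],
    [45, [0, 0, 0], [0, 0, 0]],
    [45, [0, 0, 0], [0, 0, 0]]
  ]
}}

```text
clock: 9.15
eef_pos: [501.2, -4.0, 91.7]
tool_rot: [3.142, -0.0, 3.132]
force: [-0.1, 0.1, -1.1]
width: 53.9
gripper_force: 63.2
```

Call:
{"api": "send_rows", "payload": {
  "series": [
    [45, [0, 0, -0.02], [0, 0, 0]],
    [45, [0, 0, 0], [0, 0, 0]],
    [45, [0, 0, 0], [0, 0, 0]]
  ]
}}

```text
clock: 9.52
eef_pos: [501.3, -4.0, 91.2]
tool_rot: [3.142, 0.0, 3.132]
force: [-1.8, 0.6, 7.3]
width: 54.1
gripper_force: 63.7
```

Call:
{"api": "send_rows", "payload": {
  "series": [
    [60, [0, 0, 0], [0, 0, 0]],
    [85, [0, 0, 0], [0, 0, 0]],
    [85, [0, 0, 0], [0, 0, 0]],
    [85, [0, 0, 0], [0, 0, 0]],
    [85, [0, 0, 0.3], [0, 0, 0]],
    [85, [0, 0, 0.6], [0, 0, 0]],
    [85, [0, 0, 0.7], [0, 0, 0]],
    [85, [0, 0, 0.3], [0, 0, 0]]
  ]
}}

```text
clock: 10.52
eef_pos: [502.2, -4.1, 206.7]
tool_rot: [3.141, 0.003, 3.132]
force: [0.6, 0.2, -0.5]
width: 85.1
gripper_force: 0.0
```

```bash
python3 - <<'E'
from h import *
a=grab("scene");W=pts(a)
save(a,"c3.png",(200,140,360,290),3)
h=cv2.cvtColor(a["img"],cv2.COLOR_RGB2HSV)
k=np.zeros(W.shape[:2],bool);k[150:215,255:310]=1
o=W[k&(h[...,0]<17)&(h[...,1]>140)&(abs(W[...,0]-501)<40)]
print(np.percentile(o[:,2],[2,50,90,98]),np.histogram(o[:,2],np.arange(40,130,4))[0])
I=a["img"].astype(int)
m=(I.min(-1)>90)&(W[...,2]>79)&(W[...,2]<86)&(abs(W[...,0]-606)<18)&(abs(W[...,1]+13)<14)
L=W[m];print("white line",len(L),L.mean(0))
print(sensors.read_state()["eef_pos"])
E
```

```text
[ 55.31389778 100.48250528 103.59767349 104.98438131] [  0   1   1  15 126  32  20  17  15  15   3   3   3  14  40 284  39   0
   0   0   0   0]
white line 19 [606.17441076 -12.57265715  83.21703036]
[503.00919552  -4.02445024 207.98805053]
```

View pics/c3.png

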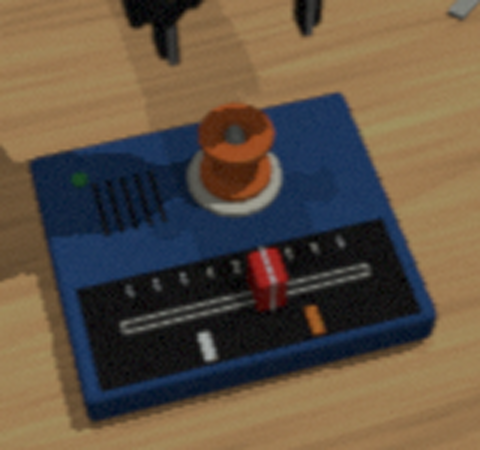

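The bobbin sits on the platter, at (235,150) in the crop, with its top at z ≈ 102. The grip is at (268,278) and the orange tab at (316,319). Next is the slider.

Call:
{"api": "send_rows", "payload": {
  "series": [
    [85, [0.5, -0.03, 0], [0, 0, -0.2]],
    [85, [0.7, -0.05, 0], [0, 0, 0]],
    [85, [0.52, -0.05, 0], [0, 0, 0]],
    [85, [0, 0, -0.4], [0, 0, 0]],
    [85, [0, 0, -0.7], [0, 0, 0]],
    [85, [0, 0, -0.4], [0, 0, 0]],
    [85, [0, 0, 0], [0, 0, 0]],
    [85, [0, 0, 0], [0, 0, 0]]
  ]
}}

```text
clock: 11.58
eef_pos: [604.9, -11.9, 115.0]
tool_rot: [3.142, 0.001, 3.114]
force: [0.1, 0.1, 0.5]
width: 85.2
gripper_force: 0.0
```

Call:
{"api": "send_rows", "payload": {
  "series": [
    [85, [0.02, 0, -0.2], [0, 0, 0]],
    [85, [0, 0, -0.3], [0, 0, 0]],
    [85, [0, 0, -0.2], [0, 0, 0]],
    [85, [0, 0, 0], [0, 0, 0]],
    [50, [0, 0, 0], [0, 0, 0]],
    [35, [0, 0, 0], [0, 0, 0]],
    [28, [0, 0, 0], [0, 0, 0]],
    [28, [0, 0, 0], [0, 0, 0]]
  ]
}}

```text
clock: 12.58
eef_pos: [605.8, -11.8, 72.8]
tool_rot: [3.142, 0.0, 3.114]
force: [1.1, 0.2, -0.3]
width: 27.9
gripper_force: 0.0
```

Call:
{"api": "send_rows", "payload": {
  "series": [
    [15, [0, 0, 0], [0, 0, 0]],
    [15, [0, 0, 0], [0, 0, 0]],
    [15, [0, 0, 0], [0, 0, 0]],
    [15, [0, 0, 0], [0, 0, 0]]
  ]
}}

```text
clock: 13.08
eef_pos: [605.8, -11.9, 72.9]
tool_rot: [-3.141, 0.0, 3.114]
force: [-1.7, -1.3, 5.7]
width: 20.7
gripper_force: 59.0
```

Call:
{"api": "send_rows", "payload": {
  "series": [
    [15, [0, 0.1, 0], [0, 0, 0]],
    [15, [0, 0.15, 0], [0, 0, 0]],
    [15, [0.01, 0.12, 0], [0, 0, 0]],
    [15, [0, 0.065, 0], [0, 0, 0]],
    [15, [0, 0, 0], [0, 0, 0]],
    [15, [0, 0, 0], [0, 0, 0]]
  ]
}}

```text
clock: 13.82
eef_pos: [606.5, 15.2, 72.9]
tool_rot: [3.141, 0.001, 3.115]
force: [-0.5, -0.5, 6.2]
width: 21.1
gripper_force: 59.3
```

Call:
{"api": "send_rows", "payload": {
  "series": [
    [30, [0, 0, 0], [0, 0, 0]],
    [60, [0, 0, 0], [0, 0, 0]],
    [85, [0, 0, 0], [0, 0, 0]],
    [85, [0, 0, 0.5], [0, 0, 0]],
    [85, [0, 0, 0.7], [0, 0, 0]],
    [85, [-0.7, 0, 0.6], [0, 0, 0]],
    [85, [-0.8, 0, 0.5], [0, 0, 0]],
    [85, [-0.7, 0, 0], [0, 0, 0]]
  ]
}}

```text
clock: 14.82
eef_pos: [474.0, 14.3, 212.5]
tool_rot: [3.141, 0.004, 3.114]
force: [1.0, -0.7, 0.0]
width: 84.6
gripper_force: 0.0
```

```bash
python3 - <<'E'
from h import *
ax=np.array([np.cos(np.radians(-1.5)),np.sin(np.radians(-1.5))]);ay=np.array([-ax[1],ax[0]])
N=5
for n in("scene","top"):
    r=[]
    for i in range(N):
        a=grab(n);W=pts(a);I=a["img"].astype(int);h=cv2.cvtColor(a["img"],cv2.COLOR_RGB2HSV).astype(int);H,S,V=h[...,0],h[...,1],h[...,2]
        g=((H<5)|(H>172))&(S>130)&(abs(W[...,2]-83)<3)&(abs(W[...,0]-606)<25)&(abs(W[...,1]-13)<30)
        t=(H>=5)&(H<20)&(S>140)&(V>90)&(W[...,2]>47)&(W[...,2]<52)&(abs(W[...,0]-637)<25)&(abs(W[...,1]-13)<25)
        l=(I.min(-1)>95)&(abs(W[...,2]-83)<3)&(abs(W[...,0]-606)<25)&(abs(W[...,1]-13)<30)
        R=[]
        for m in(g|l,l,t):
            P=W[m][:,:2]; R+= [np.median(P@ay),(P@ay).min(),(P@ay).max(),len(P)] if len(P) else [np.nan]*4
        r.append(R)
    print(n,np.round(np.mean(r,0),1)); save(a,"d_"+n+".png",(270,195,330,260) if n=="scene" else (245,160,320,200),8)
print(sensors.read_state()["eef_pos"])
E
```

```text
scene [ 29.9  19.5  40.8 104.4  31.5  29.8  33.3  16.4  28.6  24.7  32.9  29.4]
top [ nan  nan  nan  nan  nan  nan  nan  nan 29.3 28.2 30.3  2.6]
[474.95148946  14.25739046 210.14956364]
```

View pics/d_scene.png

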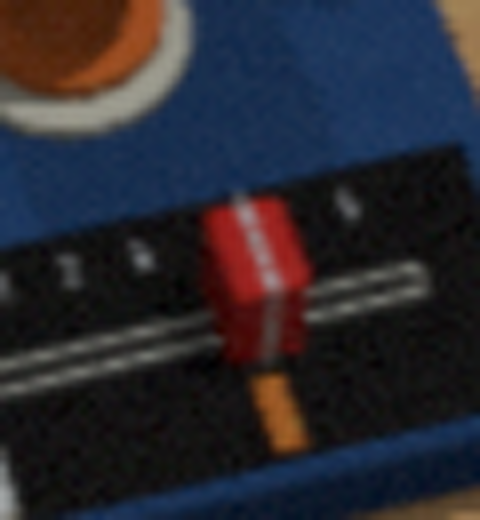

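View pics/d_top.png

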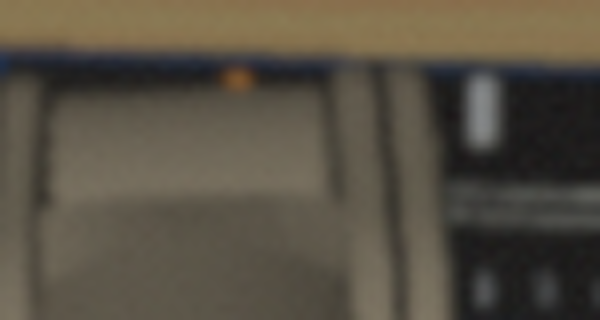

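The bobbin is still seated. In the scene crop the white line meets the grip's foot at (270,355), and the tab runs (269,380)–(292,448), so the grip looks 1–2 mm too far. The arm hides the top view, so I'll clear it and measure again.

Call:
{"api": "send_rows", "payload": {
  "series": [
    [85, [0, 0.6, 0.2], [0, 0, 0]],
    [85, [0, 0.9, 0], [0, 0, 0]],
    [85, [0, 0.9, 0], [0, 0, 0]],
    [85, [0, 0.9, 0], [0, 0, 0]],
    [85, [0, 0.5, 0], [0, 0, 0]],
    [85, [0, 0, 0], [0, 0, 0]]
  ]
}}

```text
clock: 16.08
eef_pos: [473.9, 245.6, 222.0]
tool_rot: [3.14, -0.0, 3.119]
force: [0.0, -0.7, 0.1]
width: 85.0
gripper_force: 0.0
```

```bash
cat > m.py <<'E'
from h import *
# ray-plane: centroid pixels -> plane at known z, weights by colour
ay=np.array([np.sin(np.radians(1.5)),np.cos(np.radians(1.5))])
def ray(d,u,v,z):
    f=210/np.tan(np.radians(d["vfov"])/2);T=np.linalg.inv(np.array(d["world_to_cam"]))
    r=T[:3,:3]@[(u-d["cx"])/f,(v-d["cy"])/f,1];o=T[:3,3];return (o+r*(z-o[2])/r[2])[:2]
if __name__=="__main__":
  for n in("scene","top"):
    ds=[grab(n) for _ in range(8)];d=ds[0];I=np.mean([x["img"] for x in ds],0)
    # resample plane z: (winder-y s, winder x) patches
    def patch(z,x0,x1,s0,s1,st=.25):
        X=np.arange(x0,x1,st);Sv=np.arange(s0,s1,st);C=np.array([545.5,-26]);axx=np.array([ay[1],-ay[0]])
        U=np.zeros((len(X),len(Sv)),np.float32);Vv=U.copy()
        for i,x in enumerate(X):
            for j,s in enumerate(Sv):
                U[i,j],Vv[i,j]=projf(d,np.r_[C+axx*x+ay*s,z])
        return Sv,cv2.remap(I.astype(np.float32),U,Vv,cv2.INTER_LINEAR)
    def projf(d,p):
        f=210/np.tan(np.radians(d["vfov"])/2);q=np.array(d["world_to_cam"])@np.r_[p,1];return q[0]/q[2]*f+d["cx"],q[1]/q[2]*f+d["cy"]
    s,P=patch(49,84,98,20,60);w=np.clip((P[...,0]-P[...,2]).mean(0)-40,0,None);print(n,"tab",(s*w).sum()/w.sum())
    s,P=patch(83,50,70,20,60);p=P.mean(0)
    r=p[:,0]-p[:,1:].mean(1);w=p[:,1:].mean(1);b=p[:,0]>.5*p[:,0].max();print(" grip red extent",s[b].min(),s[b].max(),(s[b].min()+s[b].max())/2)
    k=b&(s>s[b].min()+5)&(s<s[b].max()-5);w=np.clip(w-np.median(w[b]),0,None)*k;print(" line",(s*w).sum()/w.sum())
E
python3 m.py
```

```text
scene tab 40.733442790706036
 grip red extent 31.25 53.75 42.5
 line 43.18822123300027
top tab 41.348811045368116
 grip red extent 31.25 57.0 44.125
 line 43.48540557812825
```

Call:
{"api": "send_rows", "payload": {
  "series": [
    [85, [0.34, -0.6, 0], [0, 0, 0]],
    [85, [0.5, -0.85, 0], [0, 0, 0]],
    [85, [0.5, -0.85, 0], [0, 0, 0]],
    [85, [0.5, -0.85, 0], [0, 0, 0]],
    [85, [0.37, -0.6, 0], [0, 0, 0]],
    [85, [0, -0.1, -0.4], [0, 0, 0]],
    [85, [0, 0, -0.7], [0, 0, 0]],
    [85, [0, 0, -0.4], [0, 0, 0]]
  ]
}}

```text
clock: 17.88
eef_pos: [605.8, 11.0, 130.5]
tool_rot: [-3.142, -0.002, 3.114]
force: [0.3, 0.8, 0.4]
width: 85.0
gripper_force: 0.0
```

Call:
{"api": "send_rows", "payload": {
  "series": [
    [85, [0, 0, -0.3], [0, 0, 0]],
    [85, [0, 0, 0], [0, 0, 0]],
    [85, [0, 0, 0], [0, 0, 0]]
  ]
}}

```text
clock: 18.25
eef_pos: [607.6, 11.3, 115.4]
tool_rot: [3.142, 0.002, 3.114]
force: [0.6, 0.1, 0.1]
width: 85.1
gripper_force: 0.0
```

Call:
{"api": "send_rows", "payload": {
  "series": [
    [85, [-0.02, 0.03, -0.2], [0, 0, 0]],
    [85, [0, 0, -0.3], [0, 0, 0]],
    [85, [0, 0, -0.2], [0, 0, 0]],
    [85, [0, 0, 0], [0, 0, 0]],
    [50, [0, 0, 0], [0, 0, 0]],
    [35, [0, 0, 0], [0, 0, 0]],
    [30, [0, 0, 0], [0, 0, 0]],
    [30, [0, 0, 0], [0, 0, 0]]
  ]
}}

```text
clock: 19.25
eef_pos: [605.8, 13.1, 72.8]
tool_rot: [3.142, 0.0, 3.114]
force: [0.4, -0.7, 0.6]
width: 29.9
gripper_force: 0.0
```

Call:
{"api": "send_rows", "payload": {
  "series": [
    [15, [0, 0, 0], [0, 0, 0]],
    [15, [0, 0, 0], [0, 0, 0]],
    [15, [0, 0, 0], [0, 0, 0]],
    [15, [0, 0, 0], [0, 0, 0]]
  ]
}}

```text
clock: 19.75
eef_pos: [605.8, 13.3, 72.9]
tool_rot: [3.141, 0.0, 3.114]
force: [-0.8, 0.4, 6.0]
width: 20.8
gripper_force: 59.0
```

Call:
{"api": "send_rows", "payload": {
  "series": [
    [15, [0, -0.005, 0], [0, 0, 0]],
    [15, [0, 0, 0], [0, 0, 0]],
    [30, [0, 0, 0], [0, 0, 0]],
    [60, [0, 0, 0], [0, 0, 0]],
    [85, [0, 0, 0], [0, 0, 0]],
    [85, [0, 0, 0.5], [0, 0, 0]],
    [85, [0, 0, 0.8], [0, 0, 0]],
    [85, [0, 0, 0.8], [0, 0, 0]]
  ]
}}

```text
clock: 20.75
eef_pos: [605.4, 12.6, 199.5]
tool_rot: [-3.141, -0.001, 3.114]
force: [0.8, 0.2, 0.8]
width: 84.8
gripper_force: 0.0
```

Call:
{"api": "send_rows", "payload": {
  "series": [
    [85, [-0.5, 0.7, 0.3], [0, 0, 0]],
    [85, [-0.5, 0.8, 0], [0, 0, 0]],
    [85, [-0.5, 0.8, 0], [0, 0, 0]],
    [85, [-0.5, 0.8, 0], [0, 0, 0]],
    [85, [-0.3, 0.8, 0], [0, 0, 0]],
    [85, [0, 0, 0], [0, 0, 0]],
    [85, [0, 0, 0], [0, 0, 0]]
  ]
}}

```text
clock: 21.62
eef_pos: [467.8, 246.3, 216.5]
tool_rot: [-3.141, 0.0, 3.114]
force: [0.6, -1.2, 0.3]
width: 85.1
gripper_force: 0.0
```

```bash
python3 m.py; python3 -c "
from h import *
a=grab('scene');save(a,'e.png',(120,100,460,300),2.3)"
```

```text
scene tab 40.740160596918926
 grip red extent 29.25 52.0 40.625
 line 41.30047008602115
top tab 41.46842201874605
 grip red extent 29.5 54.75 42.125
 line 41.55823182745401
```

View pics/e.png

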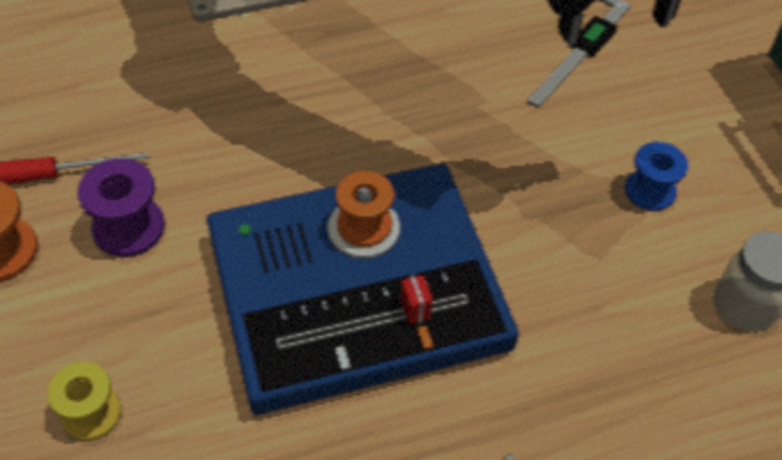

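The picture shows the orange bobbin seated at (365,210), the grip's line at (418,295) in line with the orange tab at (426,338) to within about 0.5 mm, and the blue bobbin still standing at (657,175). The arm is clear.

```bash
python3 -c "
from cell import ctrl
print(ctrl.finish_job())"
```

```text
the job is handed in; nothing more can be done
None
```

The job is handed in: the small orange bobbin is fully down on the spindle, the slider's white line is within about 0.5 mm of the orange marker by the camera measurements, and the blue bobbin was left alone.

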